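# Clamp a guard cartridge with a click wrench

### The job

Take the blue-capped cartridge from the white stand and lower it gently into the empty bore of the aluminium holder block until it is fully home. Then push the blue wrench handle clockwise (seen from above) until the wrench tightens up and clicks, that is, its joint gives way at its set torque; stop there, before the bent joint reaches its end stop, then let go and leave the wrench there with the screw tight. Leave everything else alone.

Things in the scene. Friction and masses are not known exactly. Their poses are not given: they have to be found in the camera images.
- cartridge: the cartridge to load: steel cylinder with a blue cap and blue band, 24 mm in diameter, 95 mm tall, 100 to 210 g, foot chamfered 3 mm; origin at the centre of its underside, z along its axis. It starts upright in one of the three holes of the stand, which are 15 mm deep
- stand: white storage stand, 60 mm (x) by 190 mm (y) by 25 mm high, fixed; three holes on its y axis at -65, 0 and +65 mm, bottoms 10 mm above its underside; origin at the centre of its underside, on the table
- used_a: used cartridge, same shape, orange cap and band, in another hole of the stand; leave alone. Origin at the centre of its underside
- used_b: the other used cartridge, as used_a; leave alone
- holder: aluminium holder block, fixed, 160 mm (x) by 90 mm (y) by 60 mm high; origin at the centre of its underside, on the table. The clamp screw stands at x = -35 mm on it, the empty bore at x = +45 mm (axes of the block)
- bore (a point): centre of the bore's mouth, on the block's top face; the bore is upright, 27 mm wide, 40 mm deep, with a 3 mm chamfer. z up. A cartridge fully home stands 40 mm deep, 55 mm of it showing
- wrench_axis (a point): point on the upright axis of the clamp screw (fixed), at the mid height of the wrench handle, 27 mm above the block's top. The wrench is captive on the brass clamp nut: a 42 mm round steel head and a level handle reaching 205 mm from the axis. Its breakaway joint lies 30 mm from the axis, 120 mm from the grip mark
- clamp_screw (a point): foot of the clamp screw, on the block's top (fixed). The nut runs clockwise (from above), with about 1.3 N at the wrench's grip mark, through an unknown 0.3 to 0.6 rad until the screw is tight and it stops dead; a further push then bends the breakaway joint. Let go, the joint springs straight and the nut stays where it was turned to
- wrench_grip (a point): grip mark (white band) in the middle of the blue part of the handle, 150 mm from the wrench axis; blue part 95 mm long, 22 wide, 24 tall, centre 87 mm above the table, free below. Its x points to the wrench axis, z up. The joint gives at about 10 N pushed here: it then bends at almost constant force (10.0 to 10.7 N, no longer rising) until at 0.17 rad, 20 mm here, it meets its end stop
- bottle: solvent bottle with a blue cap, 80 mm wide, 180 mm tall; bystander, origin under its centre
- beaker: clear beaker, 64 mm wide, 75 mm tall; bystander, origin under its centre
- spanner: plain open spanner, 160 mm, lying on the table; bystander, origin on its underside
- carton: cardboard carton 100 x 70 x 30 mm; bystander, origin under its centre
- collar: brass collar, 38 mm wide, 12 mm high; bystander, origin under its centre
There are look-alikes about, which are no part of the job. What is shaped like the cartridge but pink or yellow is not meant. What is shaped like the holder but purple or turquoise is not meant.

How it is judged:
By the outcome, as a careful person would: the job done as asked, in the order asked, and still so for the second after the job is handed in, with the robot touching nothing.
It also fails if it takes over 69 s, if anything falls off the work surface, if the arm or the gripper's body presses on something with over 40 N, if the wrist force passes 120 N, or if a joint passes its speed limit or range.

### The arm

A 6-joint arm with a two-finger parallel gripper is mounted at the origin on the work surface. World frame = base frame: x ahead of the robot, y to its left, z up, the work surface at z = 0. Lengths are in m, angles in rad, forces in N, time in s.
With the tool pointing down it reaches from about 0.35 to 0.775 m from the base axis. Payload 5.5 kg.
Tool frame: the origin (TCP) lies midway between the tips of the shut fingers; the grasp point (between the pads) lies 19 mm behind it; z points along the fingers, y is the direction in which the jaws open and shut (so a half turn about z gives the same grasp; the last joint's range is limited). The gripper opens to 85 mm and grips with 20 to 120 N. Pads are 22 mm wide; open, the fingers measure 114 mm over their backs; the gripper's body (76 mm by 85 mm) begins 54 mm behind the grasp point. The pads swing forward as they close: fully open they stand 13 mm farther back than shut.
Start: joints at [-1.4, 0.313, 0.046, 1.304, 0, 1.431], TCP at [0.176, -0.547, 0.202] pointing down, gripper open.
Joint ranges: [-2.76, 2.76], [-0.86, 1.69], [-1.03, 1.26], [-2.2, 2.34], [-1.47, 1.5], [-3.14, 3.14]. Speed limits (rad/s): [2.57, 2.57, 3.14, 3.14, 3.14, 3.14].

### API

Orientations are given as a unit quaternion [x, y, z, w].
In Python, from station import status, optics, ticket gives the robot as it stands. The module is installed in compiled form; this text tells all that it offers.
- The arm moves only by the shell command python3 -m handwheel 'ROWS' [FORCE]. ROWS is JSON, one flat list of numbers, 7 for each row, row after row: the shift along the tool's x, y, z in m, then the turn, a rotation vector about the tool's x, y, z in degrees, then the opening in per cent of the stroke, from 0 (shut) to 100 (fully open). In form: [x, y, z, wx, wy, wz, grip, x, y, z, wx, wy, wz, grip, ...]. A call has 1 to 8 rows; each row shifts and turns the commanded pose from where the row before left it, along the tool's axes as they then stand; what a row does not reach is not made up. A row lasts 1/12 s, in which the tool goes at most 41.7 mm and 7.16 degrees, less where a joint would pass 70% of its speed; a pose out of reach is approached as far as the arm can. A call is refused whole if a number of a shift passes 0.0417 or a number of a turn 7.16, either way. A call with a gripper value outside its range is refused whole. The fingers move at their own pace and stop on an object; FORCE is the grip in N (left out, the last holds). Time passes only in rows, so rows that do not move let the fingers close. It gives the time, the measured TCP pose, the force and the opening at its end, in the units of the state.
- status.get_state(): the state, without advancing time (a new reading comes with each control period).
- optics.snapshot(name): name is "scene" or "top" or "wrist"; returns a dict with "color" (420x560x3 uint8, red, green, blue), "z_map" (420x560 float32, m along the optical axis (not along the pixel's ray), 0 where there is no reading), "fx", "fy", "cx", "cy" (pixels), "pose" (4x4, takes a point from camera to world coordinates). Camera axes: x right, y up, looking along -z (the intrinsics and any distortion apply to the point x, -y, -z); pixel columns grow to the right and rows downward; lengths in m; the calibration is good to about 2 mm. A picture is of the moment at which its call begins.
- ticket.close_job(): hands the job in, once; it reports no verdict.
The state is a dict: "time_s": time; "joint_pos": joint angles; "dq": joint speeds; "tau": joint torques, N m; "position": TCP position; "tcp_rot": TCP orientation; "wrist_force": force on the tool from outside, world axes, zero at the start; "ft_torque": the same for the moment, N m; "opening": opening from 0.0 (shut) to 1.0 (fully open).
Only numpy, scipy, OpenCV 4.12 (cv2) and the standard library are available. Lean on these libraries where they do the work, as an engineer would, in place of code of your own. Each camera call takes 0.05 s, during which the arm holds its last target. There are 200 camera calls.

## Working session

There is one attempt and no reset: what is moved stays moved. The work goes in short steps, Python scripts to look and compute and a shell command to move; the robot and the scene stay as the last step left them, time stands still between calls to the robot, and variables do not carry over. Pictures are saved under pics/ and viewed, about 8 in all and at most 12, crops included, and the job is handed in when it is done.

```bash
mkdir -p pics
cat > h.py <<'E'
import numpy as np, cv2
from station import status, optics, ticket
def snap(n,f=None):
    s=optics.snapshot(n); np.savez('pics/'+(f or n)+'.npz',**s)
    cv2.imwrite('pics/'+(f or n)+'.png',s['color'][:,:,::-1]); return s
def pts(s):
    z=s['z_map']; v,u=np.mgrid[:z.shape[0],:z.shape[1]]
    p=np.stack([(u-s['cx'])/s['fx']*z,-(v-s['cy'])/s['fy']*z,-z,np.ones_like(z)],-1)
    return (p@np.array(s['pose']).T)[...,:3]
E
python3 - <<'E'
from h import *
print(status.get_state())
a=snap('top');b=snap('scene')
for s in(a,b): print(s['fx'],s['fy'],s['cx'],s['cy'],np.round(s['pose'],3).tolist(), [k for k in s])
E
```

```text
{'time_s': 0.0, 'joint_pos': array([-1.39958678e+00,  3.14023592e-01,  4.49888670e-02,  1.30356255e+00,
       -2.38073160e-05,  1.43117428e+00]), 'dq': array([ 0.00065379, -0.00035489, -0.00037993,  0.00150329, -0.0014105 ,
       -0.00074292]), 'tau': array([ 6.60742589e-04, -4.80626392e+01,  2.98532653e+01,  1.93888927e-02,
       -2.83114366e-05, -1.19567468e-05]), 'position': array([ 0.17574172, -0.54691408,  0.20089974]), 'tcp_rot': array([ 9.87946852e-01,  1.54790848e-01, -2.61234406e-05, -9.00173823e-04]), 'wrist_force': array([ 1.00914272, -0.04913569, -0.8269356 ]), 'ft_torque': array([ 0.03633368, -0.01230176, -0.02290695]), 'opening': 0.9950744080270005}
431.4046506595881 431.4046506595881 280.83677796606133 216.74118500023985 [[-0.01, 0.993, -0.121, 0.431], [-1.0, -0.011, -0.008, 0.042], [-0.009, 0.121, 0.993, 1.281], [0.0, 0.0, 0.0, 1.0]] ['color', 'z_map', 'fx', 'fy', 'cx', 'cy', 'pose']
460.8654289629132 460.8654289629132 272.69639296397384 199.53746536737455 [[0.747, -0.518, 0.418, 1.024], [0.665, 0.59, -0.458, -0.447], [-0.009, 0.62, 0.785, 0.915], [0.0, 0.0, 0.0, 1.0]] ['color', 'z_map', 'fx', 'fy', 'cx', 'cy', 'pose']
```

View pics/top.png

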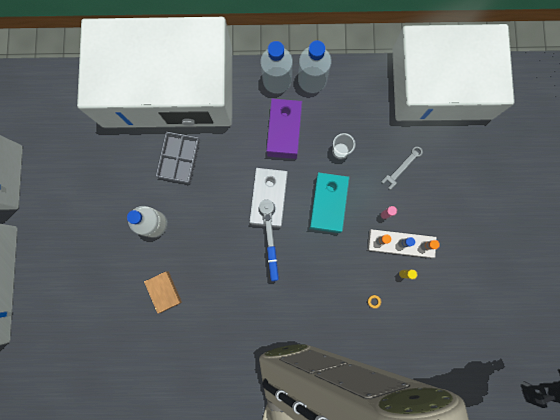

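View pics/scene.png

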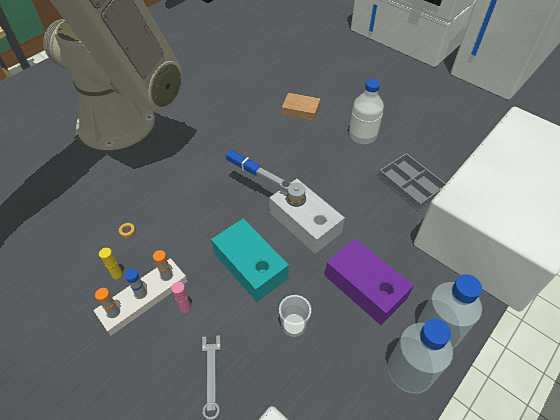

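Top view: the aluminium block is at about (268,198), its bore at (270,181), the wrench head at (267,207) and the grip band at (272,260). The blue cap is at (408,243), between orange caps at (386,239) and (434,244). Pink and yellow look-alikes stand nearby. Next I measure these points in both views.

Run:
```python
from h import *
for n,blue,roi in(('top','cap',(232,255,395,422)),('scene','cap',(265,300,120,150)),('top','handle',(245,285,258,285)),('scene','handle',(145,180,220,262))):
    s=dict(np.load(f'pics/{n}.npz')); P=pts(s); c=s['color'].astype(int)
    r=roi; C=c[r[0]:r[1],r[2]:r[3]]; Q=P[r[0]:r[1],r[2]:r[3]]
    m=(C[...,2]>C[...,0]+60)&(C[...,2]>90)
    q=Q[m]; zt=np.percentile(q[:,2],90); t=q[q[:,2]>zt-.006]
    print(n,blue,len(q),'ztop',zt,'top centroid',t.mean(0),'mid',(t.min(0)+t.max(0))/2,t.min(0),t.max(0))
    if blue=='handle':
        w=(C.min(-1)>150); 
        w=w&(abs(Q[...,2]-zt)<.006); print(' white',w.sum(),Q[w].mean(0) if w.any() else 0)
# holder top, stand top
for n,lo,hi,box in(('top',.05,.07,(165,230,245,292)),('scene',.05,.07,(175,252,265,350)),('top',.018,.032,(225,262,365,442)),('scene',.018,.032,(255,335,90,190))):
    s=dict(np.load(f'pics/{n}.npz'));P=pts(s);c=s['color'].astype(int)
    m=np.zeros(P.shape[:2],bool);m[box[0]:box[1],box[2]:box[3]]=1
    m&=(P[...,2]>lo)&(P[...,2]<hi)&(c.max(-1)-c.min(-1)<35)&(c.min(-1)>140)
    q=P[m]; z=np.median(q[:,2]); q=q[abs(q[:,2]-z)<.004]
    print(n,len(q),'z',z,'rect',cv2.minAreaRect((q[:,:2]*1000).astype(np.float32)))
```

```text
top cap 71 ztop 0.10752209064443119 top centroid [ 0.50410671 -0.29897703  0.1049214 ] mid [ 0.50434628 -0.29911216  0.10582481] [ 0.49339688 -0.31082063  0.10175226] [ 0.51529568 -0.28740368  0.10989736]
scene cap 170 ztop 0.10761584102862269 top centroid [ 0.51958555 -0.30585354  0.12534555] mid [ 0.75813309 -0.36845991  0.50816741] [ 0.49198533 -0.44725735  0.10163656] [ 1.02428084 -0.28966247  0.91469826]
top handle 267 ztop 0.10045232863949419 top centroid [0.44776969 0.07603726 0.10313133] mid [0.44892642 0.0662498  0.68760849] [0.40278713 0.04208475 0.09445444] [0.49506572 0.09041485 1.28076255]
 white 18 [0.46033457 0.07850801 0.09877076]
scene handle 346 ztop 0.1002647121121778 top centroid [0.45543113 0.06967373 0.10175343] mid [ 0.71503851 -0.17976412  0.50449907] [ 0.40579618 -0.44725735  0.09429989] [1.02428084 0.0877291  0.91469826]
 white 24 [0.48129822 0.07607431 0.09744096]
top 1244 z 0.05939755548843939 rect ((640.2127685546875, 88.63775634765625), (89.67103576660156, 160.3138885498047), 83.0785140991211)
scene 1546 z 0.0601218610150836 rect ((642.05322265625, 86.04475402832031), (92.71439361572266, 161.63824462890625), 82.68515014648438)
top 768 z 0.023888442103071728 rect ((504.2285461425781, -299.1673278808594), (190.20489501953125, 60.343807220458984), 82.6927261352539)
scene 1548 z 0.025031842379908242 rect ((505.5862121582031, -302.14056396484375), (189.82337951660156, 62.789249420166016), 82.7491455078125)
```

Run:
```python
import cv2,numpy as np
a=cv2.imread('pics/top.png')[160:290,240:300];b=cv2.imread('pics/scene.png')[140:255,215:350]
a=cv2.resize(a,None,fx=4.4,fy=4.4,interpolation=2);b=cv2.resize(b,None,fx=3.8,fy=3.8,interpolation=2)
o=np.zeros((580,a.shape[1]+b.shape[1],3),np.uint8);o[:a.shape[0],:a.shape[1]]=a[:580];o[:b.shape[0],a.shape[1]:]=b
cv2.imwrite('pics/crop.png',o)
```

```text
(no output)
```

View pics/crop.png

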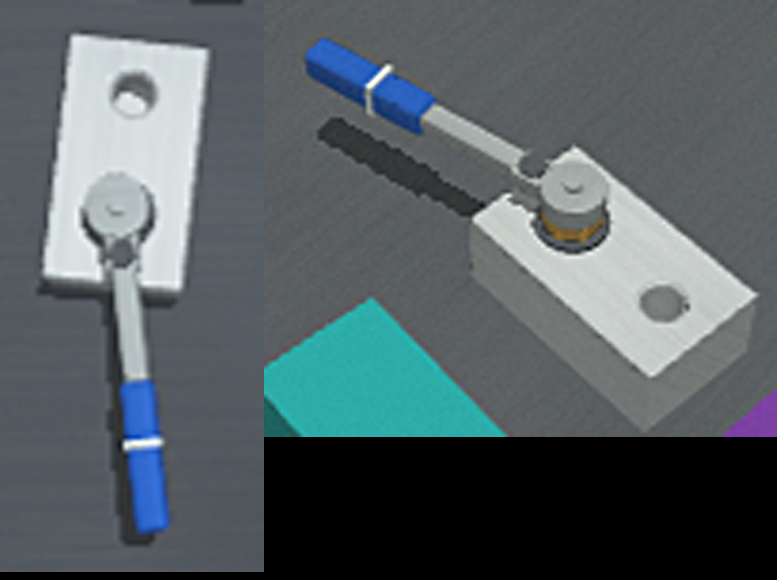

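The crop shows the nut under the wrench head, the bore upper right and the handle free. The block's x axis is at about -7°, bore ≈ (0.686, 0.082), screw ≈ (0.606, 0.092), grip mark ≈ (0.458, 0.078), so clockwise means pushing towards +y. The cartridge is at ≈ (0.505, -0.3005). I'll turn the jaws across the stand and move above it.

```bash
python3 -m handwheel '[0,0,0,0,0,-7.1,100, 0,0,0,0,0,-7.1,100, 0,0,0,0,0,-7.1,100, 0,0,0,0,0,-7.1,100, 0,0,0,0,0,-7.1,100, 0,0,0,0,0,-7.1,100, 0,0,0,0,0,-7.1,100, 0,0,0,0,0,-7.1,100]' 
python3 -m handwheel '[0,0,0,0,0,-4.1,80, 0,0,0,0,0,-4,80, 0.0245,0.0245,0,0,0,0,80, 0.0245,0.0245,0,0,0,0,80, 0.0245,0.0245,0,0,0,0,80, 0.0245,0.0245,0,0,0,0,80, 0.0245,0.0245,0,0,0,0,80, 0.0245,0.0245,0,0,0,0,80]'
python3 -m handwheel '[0.0245,0.0245,0,0,0,0,80, 0.0245,0.0245,0,0,0,0,80, 0.0245,0.0245,0,0,0,0,80, 0.0245,0.0245,0,0,0,0,80, 0.0245,0.0245,0,0,0,0,80, 0,0,0,0,0,0,80, 0,0,0,0,0,0,80]'
cat >> h.py <<'E'
from scipy.spatial.transform import Rotation as R
def st(target=None):
    s=status.get_state(); r=R.from_quat(s['tcp_rot']); 
    print('t',round(s['time_s'],2),'p',s['position'].round(4),'xaxis yaw',round(np.degrees(np.arctan2(*r.as_matrix()[1::-1,0])),2),'zax',r.as_matrix()[:,2].round(4),'F',s['wrist_force'].round(2),'op',round(s['opening'],3),'q',s['joint_pos'].round(2))
    if target is not None: print(' tool delta',r.inv().apply(np.array(target)-s['position']).round(4))
E
python3 - <<'E'
from h import *
st([.505,-.3005,.15]); s=snap('wrist','w1'); print(np.round(s['pose'],4).tolist(),s['fx'],s['cx'],s['cy'])
E
```

```text
time_s: 0.77
position: [0.1758, -0.5471, 0.2013]
tcp_rot: [0.794, 0.608, 0.0, -0.0]
wrist_force: [0.0, 0.1, 0.3]
opening: 1.003
time_s: 1.43
position: [0.3412, -0.4189, 0.2014]
tcp_rot: [0.751, 0.661, 0.0, -0.0]
wrist_force: [0.6, 0.4, -0.5]
opening: 0.799
time_s: 2.02
position: [0.4784, -0.3128, 0.2012]
tcp_rot: [0.749, 0.662, -0.0, -0.001]
wrist_force: [0.1, 0.4, -0.2]
opening: 0.8
t 2.02 p [ 0.4784 -0.3128  0.2012] xaxis yaw 82.92 zax [-9.e-04  6.e-04 -1.e+00] F [ 0.15  0.39 -0.16] op 0.8 q [-0.72  0.31  0.04  1.3  -0.    0.97]
 tool delta [0.0155 0.025  0.0511]
[[0.9923, 0.1174, 0.0398, 0.489], [-0.124, 0.9431, 0.3085, -0.2335], [-0.0014, -0.311, 0.9504, 0.3739], [0.0, 0.0, 0.0, 1.0]] 365.9335893369208 271.03083848096855 210.12873126892111
```

View pics/w1.png

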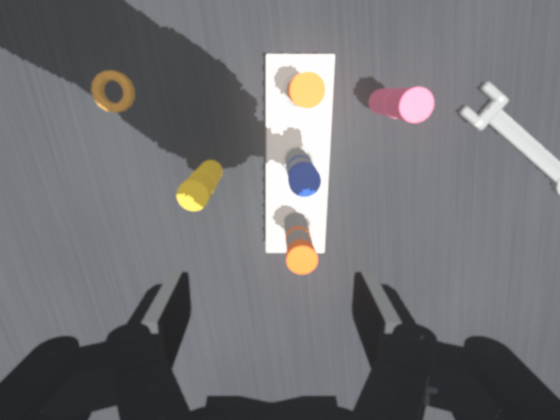

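Wrist view: the blue cap is at about (304,180), orange caps above and below it. The stand lines up with the jaws, and the fingers straddle column 271. Next I locate the cap precisely.

```bash
cat >> h.py <<'E'
def ray(s,u,v,z):
    T=np.array(s['pose']);d=T[:3,:3]@[(u-s['cx'])/s['fx'],-(v-s['cy'])/s['fy'],-1]
    return T[:3,3]+d*(z-T[2,3])/d[2]
def cap(s,roi):
    P=pts(s);c=s['color'].astype(int);m=np.zeros(P.shape[:2],bool);m[roi[0]:roi[1],roi[2]:roi[3]]=1
    m&=(c[...,2]>c[...,0]+50); z=np.percentile(P[m][:,2],80); t=m&(abs(P[...,2]-z)<.004)
    v,u=np.nonzero(t);(cu,cv),r=cv2.minEnclosingCircle(np.stack([u,v],1).astype(np.float32))
    p=P[t]; print('z',z,'n',t.sum(),'mid',((p.min(0)+p.max(0))/2).round(4),'mean',p.mean(0).round(4),'px',cu,cv,r,'ray',ray(s,cu,cv,z).round(4))
E
python3 - <<'E'
from h import *
s=dict(np.load('pics/w1.npz'));cap(s,(160,200,285,325))
E
python3 -m handwheel '[0.0155,0.025,0,0,0,0,80, 0,0,0,0,0,0,80,0,0,0,0,0,0,80]'
python3 - <<'E'
from h import *
s=snap('wrist','w2');c=s['color'].astype(int);P=pts(s);m=(c[...,2]>c[...,0]+50)&(P[...,2]>.1)&(P[...,2]<.115)&(np.hypot(P[...,0]-.505,P[...,1]+.3)<.025)
v,u=np.nonzero(m);print(u.min(),u.max(),v.min(),v.max());cap(s,(v.min(),v.max()+1,u.min(),u.max()+1));st()
E
```

```text
z 0.10680456560555746 n 769 mid [ 0.5053 -0.3005  0.1057] mean [ 0.5053 -0.3001  0.1062] px 304.53314208984375 180.21929931640625 16.17148208618164 ray [ 0.5056 -0.2999  0.1068]
time_s: 2.32
position: [0.5037, -0.3028, 0.2014]
tcp_rot: [0.751, 0.661, -0.0, -0.0]
wrist_force: [-0.1, -0.4, -0.1]
opening: 0.797
257 287 181 212
z 0.10674500631124131 n 772 mid [ 0.5054 -0.3006  0.1056] mean [ 0.5056 -0.3001  0.1062] px 272.6111145019531 196.38888549804688 16.10642433166504 ray [ 0.5058 -0.2996  0.1067]
t 2.37 p [ 0.5032 -0.3029  0.2015] xaxis yaw 82.65 zax [-9.e-04  1.e-04 -1.e+00] F [-0.07 -0.53 -0.04] op 0.8 q [-0.68  0.34  0.08  1.31 -0.    1.02]
```

Cap at (0.5055, -0.3003), top at 0.106. The two wrist places agree. Descending to grip.

```bash
python3 -m handwheel '[0.003,0.002,0.03,0,0,0,80, 0,0,0.03,0,0,0,80, 0,0,0.03,0,0,0,80, 0,0,0.02,0,0,0,80, 0,0,0.01,0,0,0,80,0,0,0.01,0,0,0,80,0,0,0,0,0,0,80]' 60
python3 -m handwheel '[0,0,0,0,0,0,15, 0,0,0,0,0,0,15,0,0,0,0,0,0,15,0,0,0,0,0,0,15,0,0,0,0,0,0,15,0,0,0,0,0,0,15]' 60
python3 -c "from h import *; st()"
```

```text
time_s: 2.95
position: [0.5052, -0.2996, 0.0705]
tcp_rot: [0.751, 0.66, -0.0, -0.001]
wrist_force: [0.8, 0.0, -0.4]
opening: 0.802
time_s: 3.45
position: [0.5075, -0.3003, 0.0735]
tcp_rot: [0.751, 0.661, 0.0, 0.002]
wrist_force: [-0.4, -0.2, 6.0]
opening: 0.212
t 3.45 p [ 0.5075 -0.3003  0.0735] xaxis yaw 82.72 zax [ 0.0024 -0.0022 -1.    ] F [-0.41 -0.22  6.02] op 0.212 q [-0.67  0.4  -0.14  1.02 -0.    1.03]
```

```bash
python3 -m handwheel '[0,0,0,0,0,0,10,0,0,0,0,0,0,10]'
python3 -m handwheel '[0,0,-0.01,0,0,0,10,0,0,-0.01,0,0,0,10,0,0,-0.02,0,0,0,10,0,0,-0.03,0,0,0,10,0,0,-0.03,0,0,0,10,0,0,-0.01,0,0,0,10,0,0,0,0,0,0,10,0,0,0,0,0,0,10]'
python3 - <<'E'
from h import *
st();s=snap('wrist','w3')
E
```

```text
time_s: 3.62
position: [0.5075, -0.3002, 0.0735]
tcp_rot: [0.751, 0.661, 0.0, 0.002]
wrist_force: [-0.2, -0.7, 5.8]
opening: 0.216
time_s: 4.28
position: [0.5067, -0.2996, 0.182]
tcp_rot: [0.751, 0.661, 0.0, 0.001]
wrist_force: [-0.6, 0.1, -2.2]
opening: 0.213
t 4.28 p [ 0.5067 -0.2996  0.182 ] xaxis yaw 82.71 zax [ 8.e-04 -7.e-04 -1.e+00] F [-0.59  0.09 -2.17] op 0.213 q [-0.67  0.34  0.04  1.27 -0.    1.03]
```

View pics/w3.png

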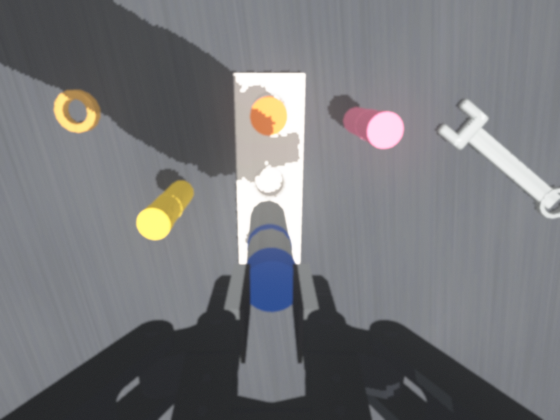

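Cartridge lifted (weight about 2.2 N) with the middle hole (268,180) empty behind it. The cap is centred in the fingers at (271,280). Raising and carrying it to above the bore.

```bash
python3 -m handwheel '[0,0,-0.02,0,0,0,10,0,0,-0.02,0,0,0,10,0.0335,0.0108,0,0,0,0,10,0.0335,0.0108,0,0,0,0,10,0.0335,0.0108,0,0,0,0,10,0.0335,0.0108,0,0,0,0,10,0.0335,0.0108,0,0,0,0,10,0.0335,0.0108,0,0,0,0,10]'
python3 -m handwheel '[0.0335,0.0108,0,0,0,0,10,0.0335,0.0108,0,0,0,0,10,0.0335,0.0108,0,0,0,0,10,0.0335,0.0108,0,0,0,0,10,0.025,0.0108,0,0,0,0,10,0.01,0.0108,0,0,0,0,10,0,0,0,0,0,0,10,0,0,0,0,0,0,10]'
python3 - <<'E'
from h import *
st([.686,.082,.222]);s=snap('wrist','w4');P=pts(s);c=s['color']
for k in('top','scene'): snap(k,k+'2')
E
```

```text
time_s: 5.0
position: [0.5955, -0.1064, 0.2191]
tcp_rot: [0.751, 0.661, -0.001, -0.002]
wrist_force: [1.1, 0.4, -0.7]
opening: 0.213
time_s: 5.67
position: [0.6811, 0.0518, 0.2187]
tcp_rot: [0.75, 0.661, -0.002, -0.001]
wrist_force: [0.1, -0.0, -0.8]
opening: 0.216
t 5.67 p [0.6811 0.0518 0.2187] xaxis yaw 82.79 zax [-4.7e-03 -3.0e-04 -1.0e+00] F [ 0.1  -0.01 -0.8 ] op 0.216 q [-0.04  0.54  0.44  1.47 -0.    1.66]
 tool delta [ 0.0306  0.001  -0.0033]
```

View pics/w4.png

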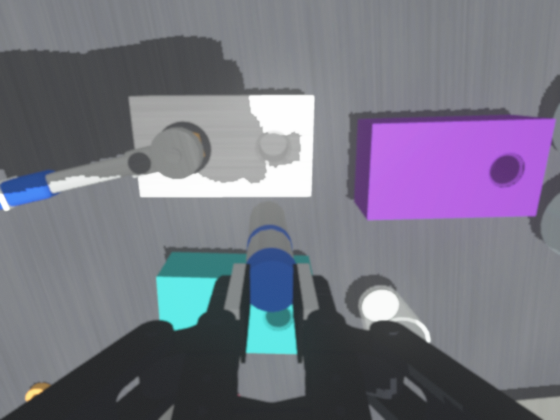

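Wrist view: the block's top spans about (132..313, 96..197) with the bore at (275,144), not purple and not turquoise. The cartridge hangs just short of it. Measuring the bore and the held cartridge in this same view.

```bash
cat > m.py <<'E'
from h import *
def bore(s):
    P=pts(s); m=(abs(P[...,2]-.060)<.005)&(np.hypot(P[...,0]-.64,P[...,1]-.087)<.11)&(P[...,1]>.025)
    n,l,stt,_=cv2.connectedComponentsWithStats(m.astype(np.uint8)); k=1+stt[1:,4].argmax(); q=P[l==k]
    r=cv2.minAreaRect((q[:,:2]*1000).astype(np.float32)); print('block z',np.median(q[:,2]).round(4),'rect',np.round(r[0],1),np.round(r[1],1),round(r[2],2))
    h=(P[...,2]<.052)&(P[...,2]>0)&(np.hypot(P[...,0]-.686,P[...,1]-.082)<.02)
    v,u=np.nonzero(h);print('hole px',len(u),u.mean() if len(u) else 0,v.mean() if len(u) else 0)
def held(s,R0=None):
    t=status.get_state();p=t['position'];P=pts(s);c=s['color'].astype(int)
    q=P[(c[...,2]>c[...,0]+50)&(np.hypot(P[...,0]-p[0],P[...,1]-p[1])<.025)&(P[...,2]>.13)]
    z=q[:,2].max();tp=q[q[:,2]>z-.003];print('cap top z-tcp',(tp[:,2].mean()-p[2]).round(4),'cap mid-tcp',((tp.min(0)+tp.max(0))/2-p)[:2].round(4),'mean',(tp.mean(0)-p)[:2].round(4),len(tp))
E
python3 - <<'E'
from m import *
s=dict(np.load('pics/w4.npz'));bore(s);held(s)
c=s['color'][:,:,::-1]
a=cv2.resize(c[115:175,245:315],None,fx=5.5,fy=5.5,interpolation=2);b=cv2.resize(c[195:320,225:320],None,fx=4,fy=4,interpolation=2)
o=np.zeros((520,800,3),np.uint8);o[:a.shape[0],:a.shape[1]]=a;o[:b.shape[0],400:400+b.shape[1]]=b;cv2.imwrite('pics/c4.png',o)
print(ray(s,275,144,.06))
E
```

```text
block z 0.0608 rect [642.  87.] [ 90.2 160.4] 82.95
hole px 640 273.4015625 146.859375
cap top z-tcp 0.069 cap mid-tcp [-0.0189  0.0161] mean [-0.0189  0.0161] 1
[0.68874078 0.08497865 0.06      ]
```

View pics/c4.png

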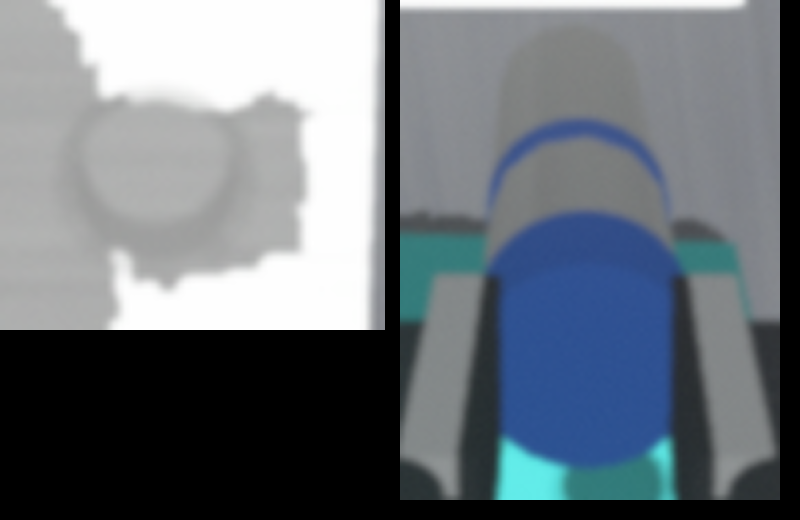

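The crop shows the cartridge leaning about 1.2° in the jaw plane, foot to the left: foot at u≈268, cap at u≈271.7. The block from the wrist view is at (0.642, 0.087), yaw -7°, so the bore is at about (0.6865, 0.0815). I'll correct the tilt, move over the bore and come down to just above it.

```bash
python3 -m handwheel '[0.015,0.002,0,-1.2,0,0,10,0.015,0,0,0,0,0,10,0,0,0.03,0,0,0,10,0,0,0.03,0,0,0,10,0,0,0.02,0,0,0,10,0,0,0,0,0,0,10,0,0,0,0,0,0,10,0,0,0,0,0,0,10]'
python3 - <<'E'
from m import *
st([.6865,.0815,.1385]);s=snap('wrist','w5');bore(s);snap('scene','scene5')
c=s['color'][:,:,::-1]
a=cv2.resize(c[150:340,170:380],None,fx=3,fy=3,interpolation=2);cv2.imwrite('pics/c5.png',a)
print(np.round(s['pose'],3)[:3].tolist())
for z in (.06,.075): 
    T=np.array(s['pose']);q=T[:3,:3].T@(np.array([.6865,.0815,z])-T[:3,3]);print('bore pred px',s['cx']-q[0]/q[2]*s['fx'],s['cy']+q[1]/q[2]*s['fy'],'depth',-q[2])
E
```

```text
time_s: 6.48
position: [0.6901, 0.0803, 0.1436]
tcp_rot: [0.751, 0.661, 0.008, 0.008]
wrist_force: [-0.1, -0.7, -1.2]
opening: 0.214
t 6.48 p [0.6901 0.0803 0.1436] xaxis yaw 82.69 zax [ 0.0227 -0.0027 -0.9997] F [-0.09 -0.65 -1.24] op 0.214 q [ 0.    0.55  0.27  1.26 -0.    1.7 ]
 tool delta [ 0.0008 -0.0039  0.005 ]
block z 0.0608 rect [641.8  87.1] [ 90.7 160.6] 83.0
hole px 547 261.290676416819 196.57038391224862
[[0.992, 0.129, 0.019, 0.697], [-0.128, 0.942, 0.311, 0.16], [0.022, -0.311, 0.95, 0.316]]
bore pred px 262.58238701047264 204.09019031397645 depth 0.2681332958465919
bore pred px 262.5936337693782 210.47861978277555 depth 0.25388191786793607
```

View pics/c5.png

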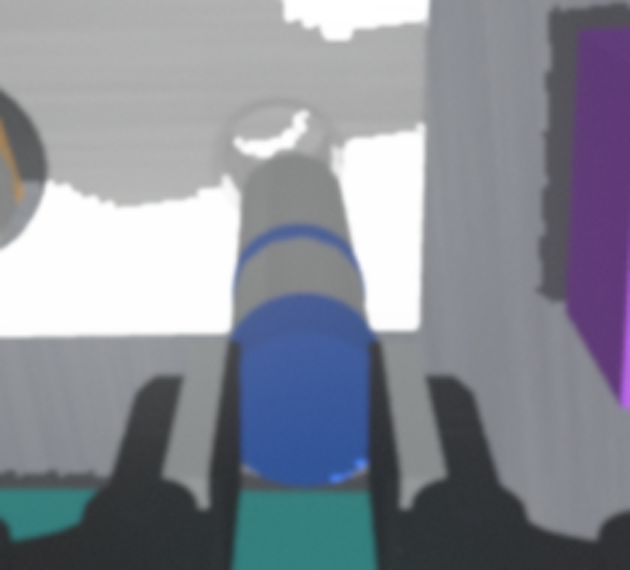

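Bore centre at crop (280,162) matches the prediction. The foot at crop (294,~175) stands 3.7 mm too far along tool +y and about 1.5 mm short along tool x. Correcting, then lowering gently.

```bash
python3 -m handwheel '[0.0014,-0.0038,0,0,0,0,10,0,-0.0002,0.008,0,0,0,10,0,-0.0001,0.004,0,0,0,10,0,0,0,0,0,0,10,0,0,0,0,0,0,10]'
python3 -m handwheel '[0,-0.0001,0.004,0,0,0,10,0,-0.0001,0.004,0,0,0,10,0,-0.0001,0.004,0,0,0,10,0,0,0,0,0,0,10,0,0,0,0,0,0,10]'
python3 - <<'E'
from m import *
st([.6865,.0815,.0835]);s=snap('wrist','w6')
T=np.array(s['pose']);q=T[:3,:3].T@(np.array([.6865,.0815,.06])-T[:3,3]);print('bore pred px',s['cx']-q[0]/q[2]*s['fx'],s['cy']+q[1]/q[2]*s['fy'])
cv2.imwrite('pics/c6.png',cv2.resize(s['color'][150:340,170:380,::-1],None,fx=3,fy=3,interpolation=2))
E
```

```text
time_s: 7.0
position: [0.6853, 0.0823, 0.129]
tcp_rot: [0.751, 0.661, 0.006, 0.007]
wrist_force: [-0.2, 0.5, -0.3]
opening: 0.215
time_s: 7.42
position: [0.6856, 0.0822, 0.1171]
tcp_rot: [0.751, 0.661, 0.007, 0.008]
wrist_force: [0.8, -0.4, -1.5]
opening: 0.216
t 7.42 p [0.6856 0.0822 0.1171] xaxis yaw 82.71 zax [ 0.02   -0.0028 -0.9998] F [ 0.79 -0.38 -1.49] op 0.216 q [ 0.    0.55  0.21  1.2  -0.    1.7 ]
 tool delta [-0.0006  0.0003  0.0336]
bore pred px 270.02142231246245 217.7488282505502
```

View pics/c6.png

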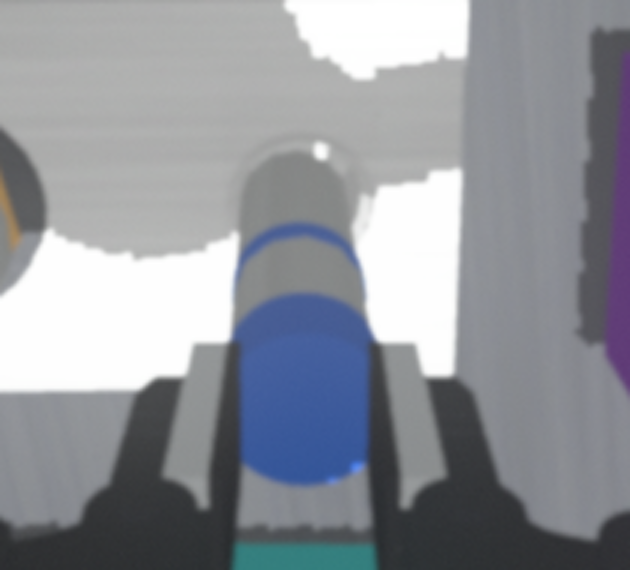

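The foot is inside the chamfer ring: ring centre at crop x≈301, cartridge at x≈296, no contact force. I'll nudge it about 0.8 mm and go on down, checking force.

```bash
python3 -m handwheel '[0,0.0008,0,0,0,0,10,0,-0.0001,0.004,0,0,0,10,0,-0.0001,0.004,0,0,0,10,0,-0.0001,0.004,0,0,0,10,0,0,0,0,0,0,10]'
python3 -m handwheel '[0,-0.0001,0.004,0,0,0,10,0,-0.0001,0.004,0,0,0,10,0,-0.0001,0.004,0,0,0,10,0,0,0,0,0,0,10]'
python3 -c "from h import *; st([.6865,.0815,.0835])"
```

```text
time_s: 7.88
position: [0.6858, 0.0821, 0.1043]
tcp_rot: [0.751, 0.661, 0.006, 0.007]
wrist_force: [0.6, -1.0, -1.1]
opening: 0.212
time_s: 8.22
position: [0.6858, 0.0822, 0.0924]
tcp_rot: [0.751, 0.661, 0.006, 0.007]
wrist_force: [-0.1, -0.7, -2.0]
opening: 0.214
t 8.22 p [0.6858 0.0822 0.0924] xaxis yaw 82.71 zax [ 0.0191 -0.0027 -0.9998] F [-0.12 -0.67 -2.03] op 0.214 q [ 0.    0.57  0.17  1.15 -0.    1.7 ]
 tool delta [-0.0006  0.0006  0.0089]
```

```bash
python3 -m handwheel '[0,0,0.002,0,0,0,10,0,0,0.002,0,0,0,10,0,0,0.002,0,0,0,10,0,0,0,0,0,0,10]'
python3 -m handwheel '[0,0,0.001,0,0,0,10,0,0,0.001,0,0,0,10,0,0,0,0,0,0,10]'
python3 -m handwheel '[0,0,0.001,0,0,0,10,0,0,0,0,0,0,10]'
python3 -m handwheel '[0,0,0.001,0,0,0,10,0,0,0,0,0,0,10]'
```

```text
time_s: 8.55
position: [0.6864, 0.0821, 0.0872]
tcp_rot: [0.751, 0.661, 0.007, 0.008]
wrist_force: [0.2, 0.7, -2.1]
opening: 0.214
time_s: 8.8
position: [0.6866, 0.0821, 0.0856]
tcp_rot: [0.751, 0.661, 0.007, 0.008]
wrist_force: [0.1, 0.6, -1.8]
opening: 0.219
time_s: 8.97
position: [0.6866, 0.0822, 0.0846]
tcp_rot: [0.751, 0.661, 0.007, 0.008]
wrist_force: [0.2, 0.2, -1.0]
opening: 0.212
time_s: 9.13
position: [0.6867, 0.0821, 0.0837]
tcp_rot: [0.751, 0.661, 0.007, 0.008]
wrist_force: [1.1, 0.5, -1.0]
opening: 0.216
```

```bash
python3 -m handwheel '[0,0,0.001,0,0,0,10,0,0,0,0,0,0,10]'
python3 -m handwheel '[0,0,0.001,0,0,0,10,0,0,0,0,0,0,10]'
python3 -m handwheel '[0,0,0.001,0,0,0,10,0,0,0,0,0,0,10]'
```

```text
time_s: 9.3
position: [0.6872, 0.0822, 0.0836]
tcp_rot: [0.751, 0.661, 0.007, 0.008]
wrist_force: [-1.1, 0.1, 3.2]
opening: 0.216
time_s: 9.47
position: [0.6877, 0.0821, 0.0835]
tcp_rot: [0.751, 0.661, 0.008, 0.009]
wrist_force: [-1.1, 0.2, 8.4]
opening: 0.214
time_s: 9.63
position: [0.6882, 0.0822, 0.0835]
tcp_rot: [0.751, 0.661, 0.008, 0.009]
wrist_force: [-2.2, -0.4, 10.9]
opening: 0.21
```

Contact is exactly at the predicted depth (TCP z 0.0835). Easing off, opening partway, and retreating.

```bash
python3 -m handwheel '[0,0,-0.002,0,0,0,10,0,0,-0.001,0,0,0,35,0,0,0,0,0,0,50,0,0,0,0,0,0,55,0,0,0,0,0,0,55]'
python3 -m handwheel '[0,0.0004,-0.02,0,0,0,55,0,0.0006,-0.03,0,0,0,55,0,0.0006,-0.03,0,0,0,55,0,0,-0.02,1.2,0,0,55,0,0,0,0,0,0,55,0,0,0,0,0,0,55]'
python3 - <<'E'
from m import *
st()
s=snap('wrist','w7');P=pts(s)
for n in('scene','top'):
    s=snap(n,n+'7');P=pts(s);c=s['color'].astype(int)
    q=P[(c[...,2]>c[...,0]+50)&(np.hypot(P[...,0]-.686,P[...,1]-.082)<.03)&(P[...,2]>.08)&(P[...,2]<.14)]
    if len(q): t=q[q[:,2]>np.percentile(q[:,2],70)-.004];print(n,'cap top z',np.percentile(q[:,2],90),((t.min(0)+t.max(0))/2).round(4),len(q))
E
```

```text
time_s: 10.05
position: [0.6865, 0.0821, 0.0832]
tcp_rot: [0.751, 0.661, 0.007, 0.008]
wrist_force: [-0.1, 0.7, -0.6]
opening: 0.553
time_s: 10.55
position: [0.6874, 0.0821, 0.1849]
tcp_rot: [0.751, 0.661, 0.001, 0.001]
wrist_force: [0.1, 0.7, -0.8]
opening: 0.551
t 10.55 p [0.6874 0.0821 0.1849] xaxis yaw 82.7 zax [ 2.9e-03 -1.0e-04 -1.0e+00] F [ 0.12  0.73 -0.75] op 0.551 q [ 0.    0.56  0.38  1.39 -0.    1.7 ]
scene cap top z 0.11748905965533199 [0.6868 0.0789 0.1158] 118
```

View pics/w7.png

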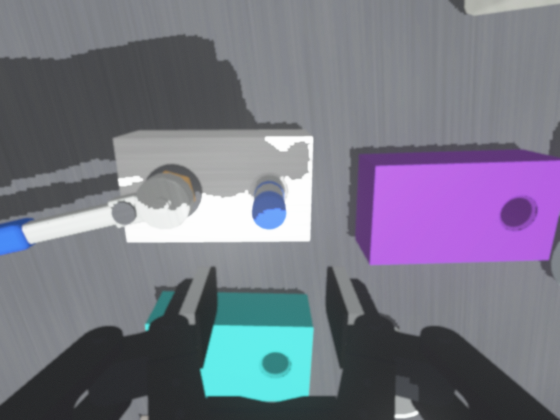

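Wrist view: the cartridge sits upright in the bore, cap at (269,208), top z ≈ 0.116 against the expected 0.115, so it is fully home. The wrench has not moved. Now closing the fingers and going to the handle's -y side near the grip mark.

```bash
python3 -m handwheel '[-0.01,-0.0313,0,0,0,-6,0,-0.007,-0.032,0,0,0,-6.3,0,-0.003,-0.0325,0,0,0,0,0,-0.003,-0.0325,0,0,0,0,0,-0.003,-0.0325,0,0,0,0,0,-0.003,-0.0325,0,0,0,0,0,-0.003,-0.0325,0,0,0,0,0,0,0,0,0,0,0,0]' 60
python3 -m handwheel '[0,0,0,0,0,0,0,0,0,0,0,0,0,0]'
python3 - <<'E'
from h import *
st([.461,.041,.068]); s=snap('wrist','w8');P=pts(s);c=s['color'].astype(int)
b=(c[...,2]>c[...,0]+50)&(abs(P[...,2]-.1)<.006)&(P[...,0]<.56)&(P[...,1]>0)
q=P[b];print('blue',cv2.minAreaRect((q[:,:2]*1000).astype(np.float32)))
m=(c.min(-1)>150)&(abs(P[...,2]-.1)<.006)&(abs(P[...,0]-.458)<.02)&(abs(P[...,1]-.078)<.025)
print('mark',m.sum(),P[m].mean(0) if m.any() else 0)
E
```

```text
time_s: 11.37
position: [0.4529, 0.041, 0.1816]
tcp_rot: [0.676, 0.737, -0.003, -0.003]
wrist_force: [-0.4, 0.6, -0.2]
opening: 0.004
time_s: 11.53
position: [0.4614, 0.0409, 0.1833]
tcp_rot: [0.676, 0.737, 0.0, 0.0]
wrist_force: [1.0, 0.4, 0.2]
opening: -0.002
t 11.53 p [0.4614 0.0409 0.1833] xaxis yaw 95.0 zax [ 4.e-04 -0.e+00 -1.e+00] F [1.03 0.42 0.2 ] op -0.002 q [-0.09  0.1  -0.26  1.2   0.    1.4 ]
 tool delta [ 0.0002 -0.0004  0.1153]
blue ((450.2010803222656, 75.93724822998047), (93.88385772705078, 20.837940216064453), 5.77869987487793)
mark 98 [0.45783597 0.07678159 0.1003644 ]
```

Mark at (0.4578, 0.0768), handle at 185.8°. Going down beside it and making contact.

```bash
python3 -m handwheel '[0,0,0.035,0,0,0,0,0,0,0.035,0,0,0,0,0,0,0.03,0,0,0,0,0,0,0.015,0,0,0,0,0,0,0,0,0,0,0,0.008,0,0,0,0,0,0,0,0,0,0,0,0,0]'
python3 -m handwheel '[0.003,0,0,0,0,0,0,0.003,0,0,0,0,0,0,0,0,0,0,0,0,0]'
python3 -m handwheel '[0.003,0,0,0,0,0,0,0.003,0,0,0,0,0,0,0,0,0,0,0,0,0]'
python3 -c "from h import *; st([.461,.041,.068])"
```

```text
time_s: 12.17
position: [0.4618, 0.0498, 0.0695]
tcp_rot: [0.675, 0.738, 0.001, 0.0]
wrist_force: [0.3, -0.8, 0.3]
opening: 0.0
time_s: 12.42
position: [0.4609, 0.0554, 0.0698]
tcp_rot: [0.675, 0.738, 0.001, 0.001]
wrist_force: [0.3, 0.3, -0.4]
opening: 0.003
time_s: 12.67
position: [0.4598, 0.0612, 0.0692]
tcp_rot: [0.675, 0.737, 0.0, 0.0]
wrist_force: [0.5, 0.6, 1.3]
opening: -0.003
t 12.67 p [0.4598 0.0612 0.0692] xaxis yaw 95.03 zax [ 1.1e-03  1.0e-04 -1.0e+00] F [0.48 0.61 1.27] op -0.003 q [-0.04  0.19 -0.46  0.92  0.    1.44]
 tool delta [-0.0203 -0.0005  0.0012]
```

```bash
cat >> h.py <<'E'
def hang():
    for n in('scene','top'):
        s=optics.snapshot(n);P=pts(s);c=s['color'].astype(int);d=P[...,:2]-[.6073,.0913];r=np.hypot(d[...,0],d[...,1])
        b=(c[...,2]>c[...,0]+50)&(abs(P[...,2]-.1)<.008)&(r>.09)&(r<.22)&(P[...,0]<.56);q=P[b][:,:2]*1000
        if len(q)>20:
            x,y,_,_=cv2.fitLine(q.astype(np.float32),cv2.DIST_L2,0,.01,.01)[:,0],0,0,0
            m=q.mean(0)-[607.3,91.3];print(n,len(q),'handle angle',round(np.degrees(np.arctan2(m[1],m[0]))%360,1),'line',round(np.degrees(np.arctan2(x[1],x[0]))%180,1))
E
python3 -m handwheel '[0.0052,-0.0007,0,0,0,2,0,0.0052,-0.0007,0,0,0,2,0,0.0052,-0.0007,0,0,0,2,0,0.0052,-0.0007,0,0,0,2,0]'
python3 -m handwheel '[0.0052,-0.0007,0,0,0,2,0,0.0052,-0.0007,0,0,0,2,0,0,0,0,0,0,0,0]'
python3 -c "from h import *; st(); hang()"
```

```text
time_s: 13.0
position: [0.4565, 0.0813, 0.0692]
tcp_rot: [0.726, 0.688, 0.0, 0.001]
wrist_force: [-0.5, -1.6, 2.2]
opening: -0.003
time_s: 13.25
position: [0.4557, 0.0926, 0.0692]
tcp_rot: [0.749, 0.663, 0.001, 0.0]
wrist_force: [-0.0, 1.2, 2.5]
opening: -0.001
t 13.25 p [0.4557 0.0926 0.0692] xaxis yaw 83.0 zax [ 1.3e-03  4.0e-04 -1.0e+00] F [-0.    1.2   2.55] op -0.001 q [ 0.03  0.19 -0.46  0.92  0.    1.72]
scene 176 handle angle 179.2 line 178.4
```

The numbers disagree about where the finger touches, so I'm looking.

Run:
```python
from h import *
s=snap('scene','s9');w=snap('wrist','w9');print(len(s))
a=cv2.resize(s['color'][90:240,200:350,::-1],(400,400),interpolation=2);b=cv2.resize(w['color'][:,:,::-1],(400,300))
o=np.zeros((400,800,3),np.uint8);o[:,:400]=a;o[:300,400:]=b;cv2.imwrite('pics/c9.png',o)
```

```text
7
```

View pics/c9.png

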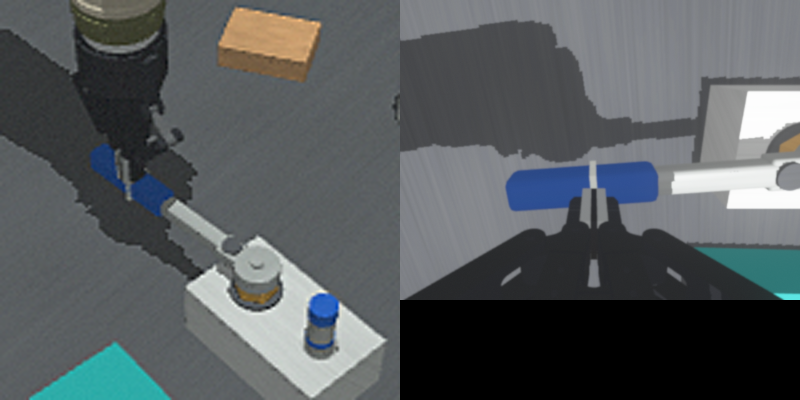

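The fingers push squarely on the handle's near side at the white mark, and the cartridge is still seated. The wrist camera sees the handle best, so I'll use it for the angle.

```bash
cat >> h.py <<'E'
def wh(s=None):
    s=s or optics.snapshot('wrist');P=pts(s);c=s['color'].astype(int)
    b=(c[...,2]>c[...,0]+50)&(abs(P[...,2]-.1)<.004)&(P[...,0]<.56)
    q=P[b][:,:2]*1000; r=cv2.minAreaRect(q.astype(np.float32));m=np.array(r[0])-[607.3,91.3]
    print('handle angle',round(np.degrees(np.arctan2(m[1],m[0]))%360,2),'rect',np.round(r[0],1),np.round(r[1],1),round(r[2],2))
E
python3 - <<'E'
from h import *
wh(dict(np.load('pics/w8.npz')));wh(dict(np.load('pics/w9.npz')))
E
python3 -m handwheel '[0.0052,-0.0007,0,0,0,2,0,0.0052,-0.0007,0,0,0,2,0,0,0,0,0,0,0,0,0,0,0,0,0,0,0]'
python3 -c "from h import *; st(); wh()"
```

```text
handle angle 185.6 rect [450.4  75.9] [93.2 20.7] 5.92
handle angle 177.12 rect [449.6  99.2] [21.2 93.1] 87.53
time_s: 13.78
position: [0.456, 0.1024, 0.0691]
tcp_rot: [0.771, 0.637, 0.001, 0.0]
wrist_force: [1.7, 0.8, 3.2]
opening: -0.003
t 13.78 p [0.456  0.1024 0.0691] xaxis yaw 79.09 zax [ 1.3e-03  2.0e-04 -1.0e+00] F [1.73 0.85 3.16] op -0.003 q [ 0.05  0.19 -0.45  0.92  0.    1.81]
handle angle 173.28 rect [450.6 109.8] [21.5 93.4] 83.48
```

```bash
python3 -m handwheel '[0.0052,-0.0007,0,0,0,2,0,0.0052,-0.0007,0,0,0,2,0,0,0,0,0,0,0,0]'
python3 -m handwheel '[0.0052,-0.0007,0,0,0,2,0,0,0,0,0,0,0,0]'
python3 -c "from h import *; st(); wh()"
```

```text
time_s: 14.08
position: [0.4569, 0.1129, 0.069]
tcp_rot: [0.793, 0.609, 0.0, 0.001]
wrist_force: [1.2, 0.7, 4.5]
opening: 0.0
time_s: 14.25
position: [0.4574, 0.118, 0.069]
tcp_rot: [0.804, 0.595, 0.0, 0.0]
wrist_force: [2.0, 0.2, 4.4]
opening: 0.001
t 14.25 p [0.4574 0.118  0.069 ] xaxis yaw 73.05 zax [ 1.2e-03 -3.0e-04 -1.0e+00] F [2.03 0.16 4.4 ] op 0.001 q [ 0.08  0.2  -0.44  0.92 -0.    1.95]
handle angle 167.52 rect [453.2 125.4] [21.  93.1] 77.95
```

Fz is creeping up, so something presses down lightly. I'll lift 4 mm and see.

```bash
python3 -m handwheel '[0,0,-0.002,0,0,0,0,0,0,-0.002,0,0,0,0,0,0,0,0,0,0,0]'
python3 -c "from h import *; st(); wh()"
python3 -m handwheel '[0.0026,-0.0004,0,0,0,1,0,0.0026,-0.0004,0,0,0,1,0,0,0,0,0,0,0,0]'
python3 -c "from h import *; st(); wh()"
```

```text
time_s: 14.55
position: [0.4555, 0.1178, 0.0724]
tcp_rot: [0.804, 0.595, -0.001, -0.001]
wrist_force: [-0.3, -0.1, 0.5]
opening: 0.002
t 14.55 p [0.4555 0.1178 0.0724] xaxis yaw 73.04 zax [-2.2e-03 -2.0e-04 -1.0e+00] F [-0.31 -0.1   0.53] op 0.002 q [ 0.08  0.2  -0.44  0.94 -0.    1.95]
handle angle 167.52 rect [453.3 125.4] [21.2 93. ] 77.91
time_s: 14.85
position: [0.4574, 0.1236, 0.0725]
tcp_rot: [0.814, 0.58, -0.0, -0.0]
wrist_force: [-0.0, 0.2, 0.3]
opening: 0.0
t 14.85 p [0.4574 0.1236 0.0725] xaxis yaw 70.96 zax [-5.e-04  0.e+00 -1.e+00] F [-0.03  0.25  0.29] op 0.0 q [ 0.09  0.2  -0.43  0.94  0.    2.  ]
handle angle 167.52 rect [453.2 125.4] [20.8 93.3] 77.82
```

The handle stopped following once I lifted, so contact was not on the side as I believed. Checking finger and handle geometry numerically from the wrist depth.

Run:
```python
from h import *
s=snap('wrist','w10');t=status.get_state();P=pts(s);T=np.array(s['pose']);c=s['color']
r=R.from_quat(t['tcp_rot'])
def px(p):
    q=T[:3,:3].T@(p-T[:3,3]);return np.round([s['cx']-q[0]/q[2]*s['fx'],s['cy']+q[1]/q[2]*s['fy'],-q[2]],3)
print('tcp px',px(t['position']),'tool-frame cam',r.inv().apply(T[:3,3]-t['position']).round(4))
u=int(round(px(t['position'])[0]))
L=r.inv().apply((P.reshape(-1,3)-t['position'])).reshape(P.shape)
for v in range(200,420,8): print(v,u-8,'rgb',c[v,u-8].tolist(),'world z',P[v,u-8,2].round(4),'tool',L[v,u-8].round(4), '|',c[v,u].tolist(),L[v,u].round(4))
```

```text
tcp px [2.70126e+02 2.53671e+02 1.89000e-01] tool-frame cam [ 0.0803  0.0006 -0.1727]
200 262 rgb [77, 78, 81] world z 0.0008 tool [ 0.0076 -0.0058  0.0718] | [78, 80, 83] [ 0.0076 -0.0003  0.0718]
208 262 rgb [78, 80, 83] world z 0.0004 tool [ 0.0016 -0.0059  0.0722] | [78, 79, 82] [ 0.0018 -0.0003  0.0716]
216 262 rgb [120, 122, 127] world z 0.0019 tool [-0.0038 -0.0059  0.0706] | [126, 129, 134] [-0.0045 -0.0003  0.0725]
224 262 rgb [130, 133, 138] world z 0.0007 tool [-0.0103 -0.006   0.0719] | [133, 136, 141] [-0.0101 -0.0003  0.0713]
232 262 rgb [130, 132, 138] world z 0.0008 tool [-0.0164 -0.006   0.0718] | [138, 140, 145] [-0.0168 -0.0003  0.073 ]
240 262 rgb [108, 117, 138] world z 0.0007 tool [-0.0226 -0.0061  0.0719] | [170, 173, 172] [ 0.0116 -0.     -0.0095]
248 262 rgb [46, 75, 137] world z 0.089 tool [ 0.0105 -0.0037 -0.0164] | [166, 170, 171] [ 0.012   0.     -0.0197]
256 262 rgb [48, 79, 143] world z 0.0953 tool [ 0.0094 -0.0036 -0.0227] | [177, 180, 180] [ 0.0119  0.     -0.0279]
264 262 rgb [121, 126, 139] world z 0.1057 tool [ 0.0107 -0.0033 -0.0332] | [79, 83, 92
[... 1484 characters left out ...]
 -0.0005  0.0725]
376 262 rgb [43, 44, 46] world z 0.1515 tool [-0.0058 -0.0024 -0.0789] | [125, 129, 134] [-0.1458 -0.0006  0.0738]
384 262 rgb [43, 44, 47] world z 0.1527 tool [-0.0078 -0.0024 -0.0801] | [127, 130, 134] [-0.1514 -0.0006  0.0709]
392 262 rgb [50, 52, 55] world z 0.1561 tool [-0.0076 -0.0023 -0.0835] | [129, 132, 137] [-0.1616 -0.0006  0.0728]
400 262 rgb [64, 66, 70] world z 0.158 tool [-0.0088 -0.0022 -0.0854] | [124, 127, 131] [-0.1696 -0.0006  0.0722]
408 262 rgb [41, 42, 44] world z 0.1794 tool [ 0.0107 -0.0016 -0.1068] | [42, 44, 46] [ 0.0116  0.0003 -0.1076]
416 262 rgb [41, 43, 45] world z 0.1824 tool [ 0.0117 -0.0015 -0.1098] | [42, 44, 45] [ 0.0117  0.0003 -0.1099]
```

Run:
```python
from h import *
s=dict(np.load('pics/w8.npz'));P=pts(s);a=np.radians(95.0)
X=np.array([np.cos(a),np.sin(a),0]);Y=np.array([np.sin(a),-np.cos(a),0]);d=P-[.4614,.0409,.1833]
L=np.stack([d@X,d@Y,-d[...,2]],-1)
m=(abs(L[...,1])<.05)&(abs(L[...,0])<.03)&(L[...,2]<.03)
v,u=np.nonzero(m);print('rows',v.min(),v.max())
for r in range(v.min(),v.min()+90,6):
    k=m[r];uu=np.nonzero(k)[0];print(r,uu.min(),uu.max(),'tool min z',L[r][k][:,2].min().round(4),'max',L[r][k][:,2].max().round(4),'x',L[r][k][:,0].mean().round(4),'y',L[r][k][:,1].min().round(3),L[r][k][:,1].max().round(3))
```

```text
rows 264 419
264 256 287 tool min z -0.0352 max -0.0333 x 0.0107 y -0.006 0.007
270 256 287 tool min z -0.0408 max -0.0386 x 0.0108 y -0.006 0.007
276 243 300 tool min z -0.0463 max -0.0362 x 0.0093 y -0.011 0.012
282 238 305 tool min z -0.0508 max -0.0412 x 0.0088 y -0.013 0.014
288 237 306 tool min z -0.0548 max -0.0462 x 0.0089 y -0.013 0.014
294 236 307 tool min z -0.059 max -0.0501 x 0.0089 y -0.013 0.014
300 235 308 tool min z -0.0632 max -0.0549 x 0.0089 y -0.013 0.014
306 234 309 tool min z -0.0672 max -0.0587 x 0.0091 y -0.013 0.014
312 233 310 tool min z -0.0741 max -0.0633 x 0.0115 y -0.013 0.014
318 228 315 tool min z -0.0772 max -0.0671 x 0.0117 y -0.013 0.014
324 172 371 tool min z -0.0804 max -0.067 x 0.0116 y -0.03 0.031
330 161 382 tool min z -0.0834 max -0.0675 x 0.0108 y -0.032 0.033
336 151 392 tool min z -0.0845 max -0.0673 x 0.0106 y -0.034 0.036
342 140 403 tool min z -0.0869 max -0.0668 x 0.0106 y -0.036 0.038
348 130 413 tool min z -0.0899 max -0.0671 x 0.0103 y -0.038 0.04
```

The shut fingertips really lie about 32 mm behind the reported TCP. The fingers were dragging the handle along by friction on its top; it has turned 18° so far. I'll lift, step back, and go down 28 mm deeper to push the side properly.

```bash
python3 -m handwheel '[0,0,-0.02,0,0,0,0,-0.018,0,0,0,0,-6.5,0,-0.018,0,0,0,0,0,0,0,0,0.01,0,0,0,0,0,0,0.02,0,0,0,0,0,0,0.018,0,0,0,0,0,0,0,0,0,0,0,0,0,0,0,0,0,0]'
python3 -c "from h import *; st(); wh()"
python3 -m handwheel '[0.004,0,0,0,0,0,0,0.004,0,0,0,0,0,0,0,0,0,0,0,0,0]'
python3 -m handwheel '[0.002,0,0,0,0,0,0,0.002,0,0,0,0,0,0,0,0,0,0,0,0,0]'
python3 -c "from h import *; st(); wh()"
```

```text
time_s: 15.62
position: [0.4467, 0.0886, 0.0442]
tcp_rot: [0.78, 0.626, -0.001, -0.001]
wrist_force: [0.1, 0.2, -0.1]
opening: 0.004
t 15.62 p [0.4467 0.0886 0.0442] xaxis yaw 77.51 zax [-2.6e-03 -2.0e-04 -1.0e+00] F [ 0.15  0.22 -0.13] op 0.004 q [ 0.02  0.2  -0.51  0.86 -0.    1.81]
handle angle 167.56 rect [453.2 125.3] [21.1 92.9] 77.8
time_s: 15.92
position: [0.4506, 0.0973, 0.0457]
tcp_rot: [0.78, 0.626, 0.001, 0.001]
wrist_force: [-0.2, 0.2, -0.5]
opening: 0.003
time_s: 16.17
position: [0.4506, 0.1008, 0.045]
tcp_rot: [0.78, 0.626, 0.0, 0.0]
wrist_force: [0.5, 0.1, -0.0]
opening: -0.002
t 16.17 p [0.4506 0.1008 0.045 ] xaxis yaw 77.54 zax [ 5.e-04  0.e+00 -1.e+00] F [ 0.47  0.05 -0.02] op -0.002 q [ 0.05  0.21 -0.5   0.86  0.    1.83]
handle angle 167.54 rect [453.3 125.3] [21.6 93.7] 78.52
```

```bash
python3 -m handwheel '[0.002,0.004,0,0,0,0,0,0.002,0,0,0,0,0,0,0.0026,-0.0004,0,0,0,1,0,0.0026,-0.0004,0,0,0,1,0,0,0,0,0,0,0,0]'
python3 -c "from h import *; st(); wh()"
python3 -m handwheel '[0.0026,-0.0004,0,0,0,1,0,0.0026,-0.0004,0,0,0,1,0,0,0,0,0,0,0,0]'
python3 -c "from h import *; st(); wh()"
```

```text
time_s: 16.63
position: [0.4558, 0.1091, 0.0447]
tcp_rot: [0.791, 0.612, 0.0, 0.0]
wrist_force: [-0.1, -0.5, -0.1]
opening: -0.004
t 16.63 p [0.4558 0.1091 0.0447] xaxis yaw 75.45 zax [ 3.e-04  1.e-04 -1.e+00] F [-0.15 -0.53 -0.12] op -0.004 q [ 0.06  0.22 -0.49  0.86  0.    1.89]
handle angle 164.63 rect [455.2 133.1] [21.4 93.1] 75.17
time_s: 16.93
position: [0.4561, 0.1143, 0.0447]
tcp_rot: [0.801, 0.598, 0.0, -0.0]
wrist_force: [1.0, -0.3, 0.4]
opening: -0.001
t 16.93 p [0.4561 0.1143 0.0447] xaxis yaw 73.46 zax [-0.e+00  2.e-04 -1.e+00] F [ 1.04 -0.26  0.38] op -0.001 q [ 0.07  0.23 -0.48  0.86  0.    1.93]
handle angle 162.65 rect [456.9 138.3] [21.6 93.4] 73.06
```

Now the handle follows one to one (23° turned). Continuing in small steps while watching the force.

```bash
python3 -m handwheel '[0.0026,-0.0004,0,0,0,1,0,0.0026,-0.0004,0,0,0,1,0,0,0,0,0,0,0,0]' | grep -E "force|posit"
python3 -m handwheel '[0.0026,-0.0004,0,0,0,1,0,0,0,0,0,0,0,0]'| grep -E "force|posit"
python3 -m handwheel '[0.0026,-0.0004,0,0,0,1,0,0,0,0,0,0,0,0]'| grep -E "force|posit"
python3 -c "from h import *; st(); wh()"
```

```text
position: [0.4569, 0.1196, 0.0447]
wrist_force: [-0.6, 0.3, 0.1]
position: [0.4571, 0.1212, 0.0446]
wrist_force: [-0.9, -4.0, 0.8]
position: [0.4572, 0.1226, 0.0446]
wrist_force: [-2.0, -10.0, 2.3]
t 17.57 p [0.4572 0.1226 0.0446] xaxis yaw 69.39 zax [-0.0012 -0.0044 -1.    ] F [ -1.98 -10.04   2.28] op -0.004 q [ 0.1   0.23 -0.47  0.87 -0.    2.03]
handle angle 159.61 rect [459.4 146.3] [21.3 93.2] 69.72
```

The screw is tight at ≈159.7° and force has climbed to about 10 N. A few more small steps to see the joint give (constant force while moving).

```bash
python3 -m handwheel '[0.002,-0.0003,0,0,0,0.8,0,0,0,0,0,0,0,0]' | grep -E "force|posit"
python3 -m handwheel '[0.002,-0.0003,0,0,0,0.8,0,0,0,0,0,0,0,0]' | grep -E "force|posit"
python3 -c "from h import *; st(); wh()"
```

```text
position: [0.4576, 0.1243, 0.0446]
wrist_force: [-2.5, -10.3, 1.9]
position: [0.4579, 0.1263, 0.0445]
wrist_force: [-0.8, -10.4, 2.2]
t 17.95 p [0.4579 0.1263 0.0445] xaxis yaw 67.78 zax [-0.0015 -0.0046 -1.    ] F [ -0.78 -10.35   2.18] op -0.002 q [ 0.1   0.24 -0.47  0.87 -0.    2.06]
handle angle 158.12 rect [461.  150.1] [21.2 93.2] 68.06
```

```bash
python3 -m handwheel '[0.002,-0.0003,0,0,0,0.9,0,0,0,0,0,0,0,0]' | grep -E "force|posit"
python3 -m handwheel '[0.002,-0.0003,0,0,0,0.9,0,0,0,0,0,0,0,0]' | grep -E "force|posit"
python3 -m handwheel '[0.002,-0.0003,0,0,0,0.9,0,0,0,0,0,0,0,0]' | grep -E "force|posit"
python3 -c "from h import *; st(); wh()"
```

```text
position: [0.4583, 0.1282, 0.0445]
wrist_force: [-1.9, -9.6, 2.8]
position: [0.4588, 0.1301, 0.0445]
wrist_force: [-1.3, -10.5, 1.6]
position: [0.4593, 0.1321, 0.0445]
wrist_force: [-2.2, -9.8, 2.3]
t 18.5 p [0.4593 0.1321 0.0445] xaxis yaw 65.07 zax [-0.0017 -0.0047 -1.    ] F [-2.16 -9.78  2.31] op 0.002 q [ 0.11  0.24 -0.46  0.87 -0.    2.12]
handle angle 155.84 rect [463.4 155.9] [21.6 93.2] 65.64
```

The force held at about 10.3 N over nearly 10 mm of travel (bend ≈0.08 of 0.17 rad), so the joint has given way. Backing off gently, then lifting clear.

```bash
python3 -m handwheel '[-0.004,0,0,0,0,0,0,-0.004,0,0,0,0,0,0,-0.004,0,0,0,0,0,0,-0.006,0,0,0,0,0,0,-0.01,0,0,0,0,0,0,-0.015,0,0,0,0,0,0,0,0,0,0,0,0,0]'
python3 -m handwheel '[0,0,-0.03,0,0,0,0,0,0,-0.04,0,0,0,0,0,0,-0.04,0,0,0,0,-0.01,0,-0.03,0,0,0,0,0,0,0,0,0,0,0,0,0,0,0,0,0,0]'
python3 - <<'E'
from h import *
st(); w=snap('wrist','w12');wh(w);s=snap('scene','s12');t=snap('top','t12')
P=pts(s);c=s['color'].astype(int)
q=P[(c[...,2]>c[...,0]+50)&(np.hypot(P[...,0]-.686,P[...,1]-.082)<.03)&(P[...,2]>.08)&(P[...,2]<.14)]
print('cap',np.percentile(q[:,2],90),q.mean(0))
a=cv2.resize(s['color'][90:330,80:350,::-1],(450,400),interpolation=2);b=cv2.resize(w['color'][:,:,::-1],(350,262))
o=np.zeros((400,800,3),np.uint8);o[:,:450]=a;o[:262,450:]=b;cv2.imwrite('pics/c12.png',o)
E
```

```text
time_s: 19.13
position: [0.4405, 0.094, 0.0445]
tcp_rot: [0.843, 0.538, -0.001, -0.0]
wrist_force: [-0.3, 0.2, -0.4]
opening: 0.0
time_s: 19.63
position: [0.4395, 0.0862, 0.1868]
tcp_rot: [0.843, 0.539, 0.002, 0.001]
wrist_force: [0.0, -0.8, -0.5]
opening: -0.003
t 19.63 p [0.4395 0.0862 0.1868] xaxis yaw 65.18 zax [ 5.e-03  7.e-04 -1.e+00] F [ 0.01 -0.77 -0.46] op -0.003 q [ 0.01  0.07 -0.29  1.2   0.    2.02]
handle angle 160.41 rect [458.6 144.2] [21.5 93.5] 70.27
cap 0.11719206362012738 [0.68838563 0.07689191 0.11339774]
```

View pics/c12.png

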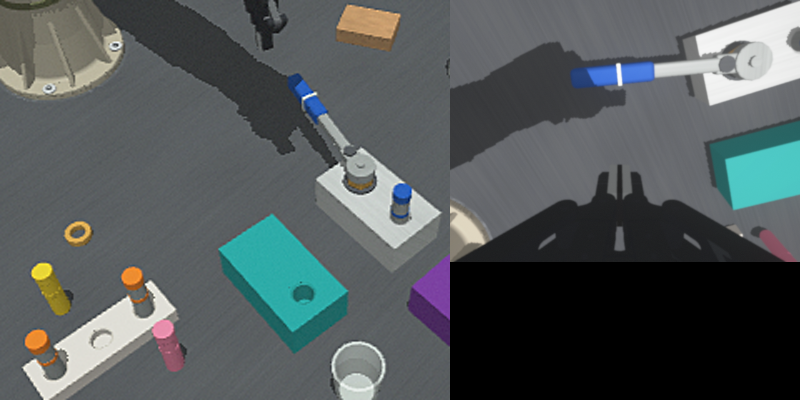

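The wrench handle has sprung straight and rests at 160.4°. The cartridge stands home, the used cartridges and bystanders are unmoved, and the gripper is clear. Handing in.

```bash
python3 -c "from station import ticket; print(ticket.close_job())"
```

```text
the job is handed in; nothing more can be done
None
```

The blue-capped cartridge is fully home in the holder bore, and the wrench was pushed clockwise until its joint clicked, then let go with the screw tight. I handed the job in at about 20 s of robot time; it reports no verdict.

- **Cartridge:** it touched bottom at TCP z 0.0835, exactly as predicted, with about 11 N. Its cap top measured about 0.117 m afterwards against 0.115 expected; the cameras read 1–2 mm high.
- **Wrench:** the handle turned about 25° (0.44 rad) until the screw was tight. It then held about 10–10.7 N over nearly 10 mm of travel, a bend of about 0.08 rad, half way to the end stop. After I backed off, the handle sprang straight and stayed at 160.4°.
- **Last view:** the gripper was clear and nothing else visible in the last picture had moved. That crop left out the bottle and the spanner.

**What disagreed:** the real fingertips lie about 32 mm behind the stated tool point. Because of this, my first pass dragged the handle the first 18° by friction on its top (up to 4.5 N downward). I saw this, lifted, and pushed the rest properly on the handle's side. The cartridge was also gripped higher on its cap than intended, but it held. The top camera's handle check gave no reading while the arm covered it, so I used the wrist camera.

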